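Fetch the slim meter from behind two others for test

ROBOT

A 6-joint arm with a two-finger parallel gripper is mounted at the origin on the work surface. World frame = base frame: x ahead of the robot, y to its left, z up, the work surface at z = 0. Lengths are in m, angles in rad, forces in N, time in s.
With the tool pointing down it reaches from about 0.325 to 0.85 m from the base axis. Payload 15.5 kg.
Tool frame: the origin (TCP) lies on the centre line of the jaws, within the pads' length; the fingertips stand 14 mm ahead of it and the grasp point (between the pads) lies 5 mm behind it; z points along the fingers, y is the line along which they close (so a half turn about z gives the same grasp; the last joint's range is limited). The gripper opens to 91 mm and grips with 3 to 60 N. Pads are 32 mm wide; open, the fingers measure 118 mm over their backs; the gripper's body (76 mm by 178 mm) begins 60 mm behind the grasp point.
Start: joints at [-1.423, 0.494, 1.345, -0, 1.302, -0.096], TCP at [0.15, -0.607, 0.228] pointing down, gripper open.
Joint ranges: [-2.91, 2.91], [-0.82, 2.16], [0.22, 2.67], [-1.22, 4.37], [0.12, 2.79], [-3.08, 3.08]. Speed limits (rad/s): [1.89, 1.89, 2.57, 3.01, 3.01, 3.01].

INTERFACE

Orientations are given as a unit quaternion [x, y, z, w].
In Python, from plant import manip gives the robot as it stands.
- The arm moves only by the tool move_arm, never from a script. Its argument "steps" is a list that holds one entry, the list of rows, each a list of 4 numbers: the shift along the tool's x, y, z as a fraction of full scale, then the turn about the tool's z as a fraction of full scale. In form: [[[x, y, z, twist], ...]]. A call has 1 to 5 rows; each row is the pose to reach, as a shift and turn from the pose commanded when the call began, along the tool's axes at that moment; what a row does not reach only later rows make up. Full scale, the value 1, is 15 cm for a shift and 45 degrees for a turn. A row lasts 1/8 s, in which the tool goes at most 62.5 mm and 10.7 degrees, less where a joint would pass 70% of its speed; a pose out of reach is approached as far as the arm can. A call with a number of a shift or a turn outside -1 to 1 is refused whole. A call with a gripper value outside its range is refused whole. "fingers" is the gripper command: -1 is shut, 1 is fully open, values between are in proportion, set as the call begins (left out, the last holds). The fingers move at their own pace and stop on an object; "grip_force" is the grip in N (left out, the last holds). Time passes only in rows, so rows that repeat a pose let the fingers close. It gives the time, the measured TCP pose, the force, the opening and the grip force at its end, in the units of the state.
- manip.read_state(): the state, without advancing time (a new reading comes with each control period).
- manip.read_camera(name): name is "scene" or "side" or "wrist"; returns the picture (480x640x3 uint8, red, green, blue); there is no depth.
- manip.get_calibration(name): a dict with "fx", "fy", "cx", "cy" (pixels), "position" and "attitude" of the camera in the world. Camera axes: x right, y up, looking along -z (the intrinsics and any distortion apply to the point x, -y, -z); pixel columns grow to the right and rows downward; lengths in m; the calibration is good to about 2 mm. A picture is of the moment at which its call begins: read the wrist's pose just before it. get_calibration takes no time and is no camera call; for the wrist camera it gives the pose at the moment of the call.
- manip.sign_off(): hands the job in; it is judged then, once.
The state is a dict: "time_s": time; "joints": joint angles; "dq": joint speeds; "joint_efforts": joint torques, N m; "position": TCP position; "tcp_rot": TCP orientation; "ft_force": force on the tool from outside, world axes, zero at the start; "wrist_torque": the same for the moment, N m; "width": finger opening in m; "grip_force": force on a finger pad.
Only numpy, scipy, OpenCV 4.12 (cv2) and the standard library are available. Lean on these libraries where they do the work, as an engineer would, in place of code of your own. Each camera call takes 0.05 s, during which the arm holds its last target. There are 200 camera calls.

TASK

Two meters in the blue tray block the slim yellow-ended one behind them: first park the green-topped meter in the middle of the green pad and the orange-topped one in the middle of the orange pad, while the slim one stays where it is. With both parked, lay the slim meter flat in the middle of the test cradle, lengthwise between its end stops; then put the two others back in the tray, each where it stood and square as before. Tip no meter over, and leave the little red-capped pot where it is.

Things in the scene. Friction and masses are not known exactly. Their poses are not given: they have to be found in the camera images.
- green_meter: stepped meter on its back: grey base 90 (x) x 66 (y) x 44 high; on it a white nose 45 (x) x 66 (y), centred, from 44 to 78 mm up, its top green. Origin: centre of underside. Grip across the nose's 45 mm (along its x), above the base. 0.26-0.48 kg. In the tray's front half, x along the tray's x within 0.04 rad, ~12 mm from the other (left/right swapped at random), 12-20 mm before the slim one.
- orange_meter: stepped meter on its back: grey base 90 (x) x 66 (y) x 44 high; on it a white nose 45 (x) x 66 (y), centred, from 44 to 78 mm up, its top orange. Origin: centre of underside. Grip across the nose's 45 mm (along its x), above the base. 0.26-0.48 kg. In the tray's front half, x along the tray's x within 0.04 rad, ~12 mm from the other (left/right swapped at random), 12-20 mm before the slim one.
- slim_meter: slim grey meter on its side, a plain block 56 (its x) x 120 (its y) x 36 mm high, yellow covers on both ends, display on top. Origin: centre of underside. 0.15-0.27 kg. Lies behind the other two, its y along the tray's y; only its 56 mm width fits a gripper, and the front finger has no room until the other two are gone.
- tray: fixed blue sheet-steel tray, 240 x 240 mm, floor top 8 mm above its origin (centre of the underside), rim 4 mm thick and 16 mm high above the table all round; its x points from its front (robot side) to its back.
- green_pad: fixed flat green pad on the table, 110 (its x) x 90 (its y) x 4 mm thick; origin: centre of its underside, its top is 4 mm up. Parking place of the green-topped meter.
- orange_pad: fixed flat orange pad on the table, 110 (its x) x 90 (its y) x 4 mm thick; origin: centre of its underside, its top is 4 mm up. Parking place of the orange-topped meter.
- test_cradle: fixed aluminium plate 84 (its x) x 164 (its y) mm, top 10 mm above its origin (centre of underside); a black stop block at each end of its y, 24 mm above the origin (brass pins to 27 mm); 140 mm free between the stops, long sides open. The slim meter lies between the stops, its y along the cradle's y (either way round).
- seal_pot: small white screw-top pot, 30 mm across, 40 mm high, red cap, loose in a back corner of the tray; origin: centre of its underside. To be left alone.
Mind the look-alikes: they are no part of the job. Leave any turquoise look-alike of the slim_meter alone. Several things have the shape of the green_pad; the one meant has the colours described above.

How it is judged:
On the way, in this order (a step that is already met when the one before it is completed fails the run):
1. the green-topped meter stands on the green pad and the orange-topped one on the orange pad (centres within 15 mm), released, the slim meter still where it was (within 20 mm) (horizontal distance between green_meter and green_pad below 0.015 m and height (world z) of each of green_meter, orange_meter below 0.009 m and angle between each of green_meter, orange_meter's own z axis and vertical below 0.1 rad and linear speed of each of green_meter, orange_meter below 0.03 m/s and contact force between the fingers and green_meter below 0.5 N and horizontal distance between orange_meter and orange_pad below 0.015 m and contact force between the fingers and orange_meter below 0.5 N and distance of slim_meter from where it was at the start of the episode below 0.02 m), for 0.2 s.
2. the slim meter lies flat in the test cradle between the stops (centre within 12 mm, turned less than 0.15 rad), released, both others still parked on their pads (horizontal distance between slim_meter and test_cradle below 0.012 m and z of slim_meter in the frame of test_cradle below 0.014 m and angle between the y axis of slim_meter and the y axis of test_cradle, either way round below 0.15 rad and angle between each of slim_meter, green_meter, orange_meter's own z axis and vertical below 0.1 rad and linear speed of each of slim_meter, green_meter, orange_meter below 0.03 m/s and contact force between the fingers and slim_meter below 0.5 N and horizontal distance between green_meter and green_pad below 0.015 m and height (world z) of each of green_meter, orange_meter below 0.009 m and contact force between the fingers and green_meter below 0.5 N and horizontal distance between orange_meter and orange_pad below 0.015 m and contact force between the fingers and orange_meter below 0.5 N), for 0.2 s.
At the end, for the whole second after the job is handed in: Slim meter flat in the cradle (centre within 12 mm, lengthwise within 0.15 rad); green and orange meters upright in the tray, each within 12 mm of its start and square to the tray within 0.15 rad; pot within 20 mm of its start; all released and at rest (horizontal distance between slim_meter and test_cradle below 0.012 m and z of slim_meter in the frame of test_cradle below 0.014 m and angle between the y axis of slim_meter and the y axis of test_cradle, either way round below 0.15 rad and angle between each of slim_meter, green_meter, orange_meter's own z axis and vertical below 0.1 rad and linear speed of each of slim_meter, green_meter, orange_meter below 0.03 m/s and contact force between the fingers and slim_meter below 0.5 N and distance of each of green_meter, orange_meter from where it was at the start of the episode below 0.012 m and angle between the x axis of each of green_meter, orange_meter and the x axis of tray, either way round below 0.15 rad and angular speed of each of green_meter, orange_meter below 0.3 rad/s and distance of seal_pot from where it was at the start of the episode below 0.02 m); the robot touches nothing.
It fails at once if a meter is tipped over (tilted more than 0.6 rad) (angle between any of green_meter, orange_meter, slim_meter's own z axis and vertical above 0.6 rad).
It fails at once if the red-capped pot is pushed more than 20 mm (distance of seal_pot from where it was at the start of the episode above 0.02 m).
It also fails if it takes over 109 s, if anything falls off the work surface, if the arm or the gripper's body presses on something with over 40 N, if the wrist force passes 120 N, or if a joint passes its speed limit or range.

## Working session

There is one attempt and no reset: what is moved stays moved. The work goes in short steps, Python scripts to look and compute and a tool call to move; the robot and the scene stay as the last step left them, time stands still between calls to the robot, and variables do not carry over. Pictures are saved under pics/ and viewed, at most 14 in all, crops included, and the job is handed in when it is done.

Besides the shell and the picture viewer there is one more tool, called as name(argument=value, ...), one argument or row to a line, values as JSON. move_arm: Moves the arm, as the interface text tells. Shift numbers are shares of 15 cm and turn numbers shares of 45 degrees, none past 1 either way. Its arguments: {"type":"object","properties":{"steps":{"type":"array","items":{"type":"array","items":{"type":"array","items":{"type":"number"}}}},"fingers":{"type":"number"},"grip_force":{"type":"number"}},"required":["steps"]}

```bash
mkdir -p pics; ls; python3 - <<'E'
from plant import manip
import cv2,json
for n in("scene","side"):
    im=manip.read_camera(n);cv2.imwrite(f"pics/{n}0.png",im[:,:,::-1]);print(n,manip.get_calibration(n))
print(manip.read_state())
E
```

```text
pics
scene {'fx': 556.9439425869995, 'fy': 556.9439425869995, 'cx': 323.10034701011546, 'cy': 238.17095399743056, 'position': array([ 0.97529539, -0.31194053,  1.00864163]), 'attitude': array([0.23770416, 0.11836723, 0.42535542, 0.86519287])}
side {'fx': 489.63606075719156, 'fy': 489.63606075719156, 'cx': 316.8316423193712, 'cy': 242.51317262051813, 'position': array([0.50834475, 0.94072933, 0.82485428]), 'attitude': array([-0.00943429,  0.40620048,  0.91369857, -0.00819042])}
{'time_s': 0.1, 'joints': array([-1.42347076e+00,  4.94123848e-01,  1.34605319e+00, -1.63999704e-05,
        1.30252939e+00, -9.54828106e-02]), 'dq': array([ 0.00052433, -0.00011333, -0.0003841 ,  0.00077076,  0.00079335,
        0.00112241]), 'joint_efforts': array([ 4.70579471e-04, -8.80241060e+01, -3.82544124e+01,  7.11824675e-02,
        4.82525944e-02, -1.22565169e-05]), 'position': array([ 0.15022818, -0.60633701,  0.22740157]), 'tcp_rot': array([ 9.92639141e-01,  1.21108321e-01, -2.23363687e-05, -5.56490740e-04]), 'ft_force': array([ 0.13962537, -0.12438732, -0.18433487]), 'wrist_torque': array([-0.0092281 ,  0.00448469,  0.01114332]), 'grip_force': 0.0, 'width': 0.09126899681357534}
```

View pics/scene0.png

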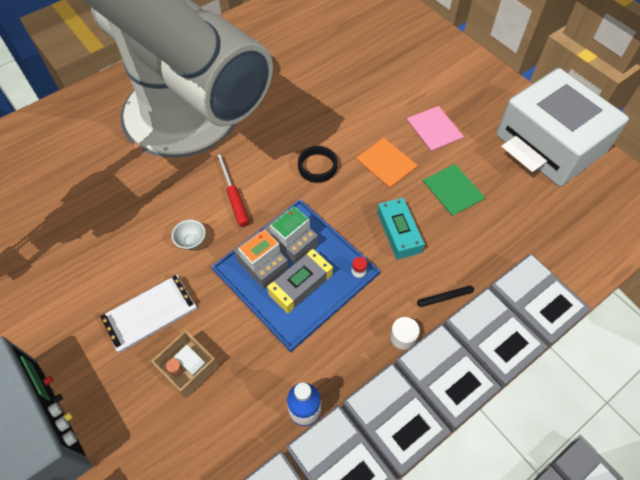

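View pics/side0.png

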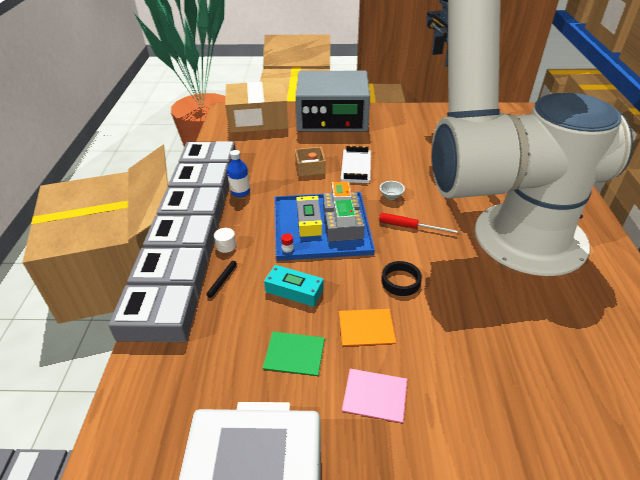

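The scene view shows the tray at about (295,275). The orange-topped meter is at (260,248), the green-topped one at (292,222) and the slim one at (300,280). The cradle is at (150,313) and the pot at (360,266). Three pads share a shape: orange at (387,162), green at (453,188) and pink at (435,128). Orange and green match by colour, and pink is a decoy. The turquoise block at (400,227) is the slim look-alike. I'll measure these and make one enlarged crop.

```bash
cat > h.py <<'E'
import numpy as np,cv2
from scipy.spatial.transform import Rotation as R
from plant import manip
RNG={'green':((50,90,60),(75,255,255)),'orange':((8,150,120),(19,255,255)),'yellow':((22,120,120),(33,255,255)),
 'blue':((104,120,50),(120,255,255)),'red':((0,150,120),(5,255,255)),'plate':((0,0,170),(180,40,255)),'black':((0,0,0),(180,255,45))}
def mask(im,c): return cv2.inRange(cv2.cvtColor(im,cv2.COLOR_RGB2HSV),*map(np.array,RNG[c]))
def cast(uv,cal,z):
    uv=np.atleast_2d(uv).astype(float)
    d=np.c_[(uv[:,0]-cal['cx'])/cal['fx'],-(uv[:,1]-cal['cy'])/cal['fy'],-np.ones(len(uv))]
    d=R.from_quat(cal['attitude']).apply(d);p=np.asarray(cal['position'])
    return (p+d*((z-p[2])/d[:,2])[:,None])[:,:2]
def blobs(im,c,amin=40,roi=None):
    m=mask(im,c)
    if roi is not None:
        k=np.zeros_like(m);k[roi[1]:roi[3],roi[0]:roi[2]]=255;m&=k
    cs=[x for x in cv2.findContours(m,cv2.RETR_EXTERNAL,cv2.CHAIN_APPROX_NONE)[0] if cv2.contourArea(x)>amin]
    return sorted(cs,key=cv2.contourArea,reverse=True)
def rect(cs,cal,z):
    """min-area rectangle on plane z: centre, (long, short), angle of long side (deg)"""
    p=cast(np.vstack(cs).reshape(-1,2),cal,z)
    (c,s,a)=cv2.minAreaRect((p*1000).astype(np.float32))
    if s[0]<s[1]: s=s[::-1];a+=90
    return np.round(c,1),np.round(s,1),round((a+90)%180-90,1)
E
python3 - <<'E'
from h import *
im=manip.read_camera('scene');cal=manip.get_calibration('scene')
for c,zs in(('green',(.078,.004)),('orange',(.078,.004)),('yellow',(.044,)),('blue',(.016,)),('red',(.04,)),('plate',(.010,)),('black',(.024,))):
    roi=(90,260,210,360) if c in('plate','black') else (150,90,500,360)
    for b in blobs(im,c,40,roi)[:4]:
        print(c,np.round(b.reshape(-1,2).mean(0)),cv2.contourArea(b),[rect([b],cal,z) for z in zs])
y=blobs(im,'yellow',40,(250,230,350,320));print('slim',rect(y,cal,.044))
y=blobs(im,'black',40,(90,260,210,360));print('stops',rect(y,cal,.024))
crop=cv2.resize(im[110:350,90:490],None,fx=2,fy=2,interpolation=2)
cv2.imwrite('pics/crop.png',crop[:,:,::-1])
E
```

```text
green [453. 189.] 1581.0 [(array([604. , 308.2]), array([101.3,  83.8]), -7.2), (array([574.4, 357.5]), array([109.3,  90.5]), -7.2)]
green [289. 221.] 487.5 [(array([462.3,  -4.7]), array([60.6, 39.9]), -82.8), (array([421.5,  19.7]), array([65.4, 43.1]), -82.8)]
green [300. 276.] 168.0 [(array([572.7, -59.8]), array([36.2, 20.5]), -83.4), (array([540.7, -39.8]), array([39. , 22.1]), -83.4)]
green [400. 223.] 141.0 [(array([600.2, 166.8]), array([37.4, 20.1]), -21.1), (array([570.4, 204.9]), array([40.4, 21.7]), -21.1)]
orange [387. 162.] 1609.0 [(array([466.4, 246. ]), array([107.1,  89.5]), 3.9), (array([426. , 290.4]), array([115.7,  96.6]), 3.9)]
orange [257. 245.] 503.5 [(array([469.5, -84.1]), array([59.9, 39.1]), -85.8), (array([429.2, -66. ]), array([64.7, 42.3]), -85.8)]
yellow [280. 297.] 349.0 [(array([ 569.9, -106.5]), array([68.6, 23.4]), 6.2)]
yellow [321. 263.] 204.0 [(array([5.591e+02, 3.000e-01]), array([70.3, 21.7]), -2.1)]
blue [303. 275.] 6331.0 [(array([528.3, -41.3]), array([241.3, 240.9]), 5.7)]
red [237. 205.] 398.0 [(array([341.7, -54.7]), array([107.7,  23.7]), -17.8)]
red [359. 265.] 121.5 [(array([607.9,  58.3]), array([29.2, 21.7]), -39.2)]
plate [147. 315.] 2798.5 [(array([ 425.8, -320.3]), array([164.3,  86.1]), 86.0)]
plate [188. 355.] 210.0 [(array([ 551.8, -306.7]), array([42.4, 30.2]), 9.7)]
slim (array([564.1, -54.8]), array([127.7,  68.6]), -83.6)Traceback (most recent call last):
  File "<stdin>", line 8, in <module>
  File "h.py", line 20, in rect
    p=cast(np.vstack(cs).reshape(-1,2),cal,z)
           ~~~~~~~~~^^^^
    return _nx.concatenate(arrs, 0, dtype=dtype, casting=casting)
           ~~~~~~~~~~~~~~~^^^^^^^^^^^^^^^^^^^^^^^^^^^^^^^^^^^^^^^
ValueError: need at least one array to concatenate
```

```bash
python3 - <<'E'
from h import *
im=manip.read_camera('scene');cal=manip.get_calibration('scene')
for c in('green','orange'):
    b=[b for b in blobs(im,c,300,(230,190,320,270))][0];print(c,rect([b],cal,.086))
g=cv2.cvtColor(im,cv2.COLOR_RGB2HSV);print(g[162,387],g[188,453],g[128,435])
print('PSU',cast([[0,345],[85,460],[30,350]],cal,.1))
crop=cv2.resize(im[110:350,90:490],None,fx=2,fy=2,interpolation=2)
cv2.imwrite('pics/crop.png',crop[:,:,::-1])
E
```

```text
green (array([466.7,  -7.4]), array([60.1, 39.6]), -82.8)
orange (array([473.8, -86.1]), array([59.4, 38.8]), -85.8)
[ 13 183 245] [ 68 150 161] [167  88 247]
PSU [[ 0.37572495 -0.54939347]
 [ 0.63544764 -0.51497529]
 [ 0.41554883 -0.51230544]]
```

View pics/crop.png

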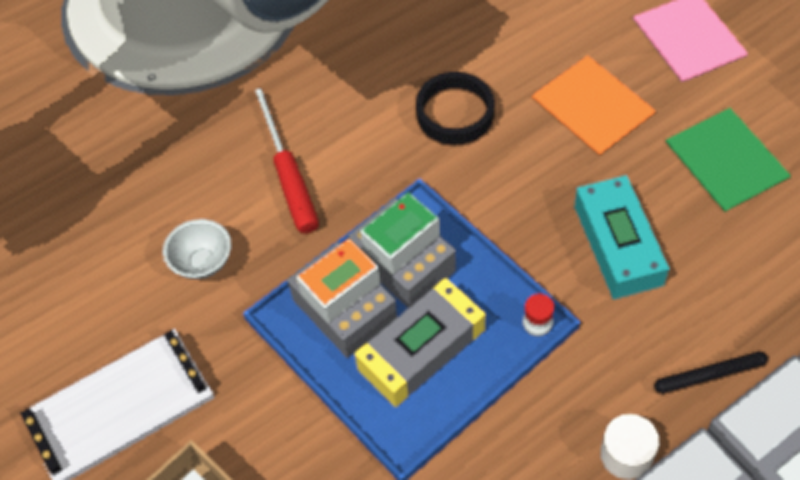

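The crop (2x, offset 90,110) confirms the choices. The slim grey meter with yellow ends is at crop (420,335). The orange and green noses are at (338,270) and (400,222), and the orange and green pads at (594,103) and (728,158). The turquoise block at (620,235) and the pink pad are decoys. I'm moving in now for a wrist view.

move_arm(
  steps=[
    [[0.17,-0.15,0,-0.2],[0.35,-0.3,-0.05,-0.4],[0.52,-0.45,-0.1,-0.6],[0.7,-0.6,-0.15,-0.8],[0.87,-0.75,-0.2,-1]],
  ],
)

```text
time_s: 0.82
position: [0.2504, -0.4651, 0.2581]
tcp_rot: [0.869, 0.494, 0.0, -0.0]
ft_force: [0.3, -0.2, 0.6]
width: 0.091
grip_force: 0.0
```

```bash
cat >> h.py <<'E'
def st():
    s=manip.read_state();r=R.from_quat(s['tcp_rot']).as_matrix()
    print('t',round(s['time_s'],2),'pos',np.round(s['position']*1000,1),'phi',round(np.degrees(np.arctan2(r[1,0],r[0,0])),1),'w',round(s['width']*1000,1),'grip',s['grip_force'],'f',np.round(s['ft_force'],1))
    return s
def go(x,y,z=None,phi=None):
    """move numbers (fractions) to reach x,y,z mm, phi deg"""
    s=st();r=R.from_quat(s['tcp_rot']).as_matrix();f=np.degrees(np.arctan2(r[1,0],r[0,0]));p=s['position']*1000
    d=r.T@(np.array([x,y,p[2] if z is None else z])-p)/150
    print('->',np.round(d,3),'twist',0 if phi is None else round((f-phi)/45,3))
E
python3 -c "
from h import *
go(460,-50,280,96)"
```

```text
t 0.82 pos [ 250.4 -465.1  258.1] phi 59.2 w 91.0 grip 0.0 f [ 0.3 -0.2  0.6]
-> [ 3.092 -0.217 -0.146] twist -0.818
```

move_arm(
  steps=[
    [[0.2,0,-0.03,-0.16],[0.4,0,-0.06,-0.33],[0.6,0,-0.1,-0.5],[0.8,0,-0.12,-0.66],[1,0,-0.15,-0.82]],
  ],
)

```text
time_s: 1.45
position: [0.3277, -0.3367, 0.2805]
tcp_rot: [0.669, 0.743, 0.0, -0.0]
ft_force: [-0.2, -1.2, 0.7]
width: 0.0912
grip_force: 0.0
```

move_arm(
  steps=[
    [[0.23,0.14,0,0],[0.45,0.27,0,0],[0.68,0.4,0,0],[0.9,0.54,0,0]],
  ],
)

```text
time_s: 1.95
position: [0.3945, -0.1939, 0.2805]
tcp_rot: [0.67, 0.742, 0.0, 0.0]
ft_force: [0.1, 0.4, 0.1]
width: 0.0911
grip_force: 0.0
```

move_arm(
  steps=[
    [[0.23,0.14,0,0],[0.45,0.27,0,0],[0.68,0.4,0,0],[0.9,0.54,0,0],[0.9,0.54,0,0]],
  ],
)

```text
time_s: 2.58
position: [0.4618, -0.0508, 0.2803]
tcp_rot: [0.669, 0.743, 0.0, -0.0]
ft_force: [-0.5, -0.5, 0.4]
width: 0.0914
grip_force: 0.0
```

```bash
python3 - <<'E'
from h import *
st();cal=manip.get_calibration('wrist');im=manip.read_camera('wrist')
print(cal);cv2.imwrite('pics/w1.png',im[:,:,::-1])
for c,z in(('green',.086),('orange',.086),('yellow',.044),('blue',.016)):
    for b in blobs(im,c,300)[:3]: print(c,b.reshape(-1,2).mean(0).round(),rect([b],cal,z))
E
```

```text
t 2.58 pos [461.8 -50.8 280.3] phi 96.0 w 91.4 grip 0.0 f [-0.5 -0.5  0.4]
{'fx': 373.3662290329677, 'fy': 373.3662290329677, 'cx': 320.72649411007984, 'cy': 232.14366827257703, 'position': array([0.45296902, 0.02883422, 0.43746727]), 'attitude': array([-0.14199826, -0.00747285,  0.05137491,  0.98850456])}
green [334. 163.] (array([469.6,  -6.8]), array([61.1, 40.1]), -82.5)
green [413. 210.] (array([549.5, -42.6]), array([33.6, 19.5]), -84.0)
green [339. 245.] (array([482.9, -85.8]), array([32.8, 15.3]), -85.8)
orange [343. 149.] (array([433.4, -26.9]), array([611.7, 301.9]), 6.0)
orange [217. 391.] (array([ 362.3, -266.4]), array([83.9, 64.5]), 86.0)
orange [333. 244.] (array([476.8, -85.9]), array([60.4, 39.3]), -85.9)
yellow [415. 160.] (array([554.3,   1.9]), array([56.8, 16.4]), 6.0)
yellow [409. 254.] (array([ 565.4, -102.3]), array([57.1, 15.4]), 4.7)
blue [395. 179.] (array([528.1, -39.7]), array([240.1, 239. ]), -84.4)
```

View pics/w1.png

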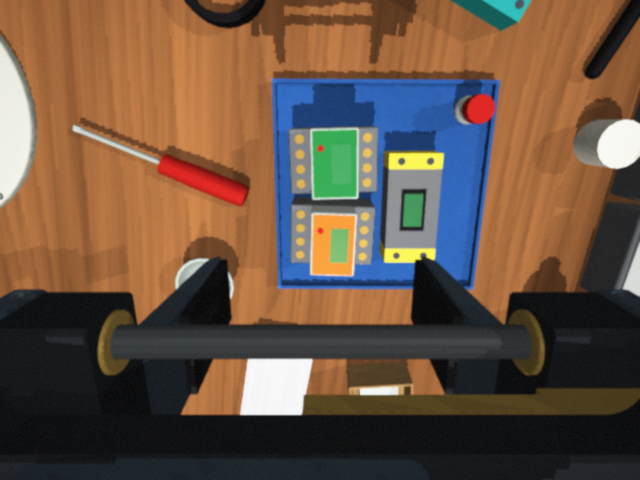

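The wrist view shows both noses from above: green at (334,163) and orange at (333,244). The slim meter is at (413,208), the pot at (478,110), and the tray is axis-aligned. Now I'll grasp the green meter at about (468.5, -7), φ 97.4°.

move_arm(
  steps=[
    [[0.15,0.04,0.15,-0.03],[0.29,0.075,0.4,-0.03],[0.29,0.075,0.65,-0.03],[0.29,0.075,0.8,-0.03],[0.29,0.075,0.8,-0.03]],
  ],
)

```text
time_s: 3.25
position: [0.4668, -0.0089, 0.1594]
tcp_rot: [0.662, 0.75, -0.001, -0.001]
ft_force: [0.6, -0.5, 0.5]
width: 0.0911
grip_force: 0.0
```

```bash
python3 - <<'E'
from h import *
cal=manip.get_calibration('wrist');im=manip.read_camera('wrist');cv2.imwrite('pics/w2.png',im[:,:,::-1])
for b in blobs(im,'green',300)[:2]: print(b.reshape(-1,2).mean(0).round(),b.reshape(-1,2).min(0),b.reshape(-1,2).max(0),rect([b],cal,.086))
go(468.5,-7,71,97.4)
E
```

```text
[326. 246.] [295 202] [358 291] (array([469.5,  -6.9]), array([61.1, 40.4]), -82.9)
[330. 367.] [319 359] [341 375] (array([483.7, -96.1]), array([15.9, 13.4]), 7.2)
t 3.3 pos [467.6  -8.9 160.5] phi 97.1 w 91.0 grip 0.0 f [ 0.4 -0.4  1.4]
-> [0.012 0.008 0.596] twist -0.006
```

View pics/w2.png

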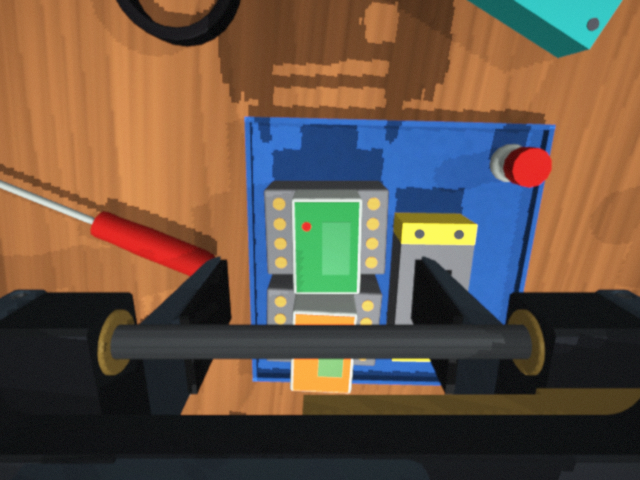

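move_arm(
  steps=[
    [[0.013,0.013,0.2,-0.005],[0.013,0.013,0.4,-0.005],[0.013,0.013,0.52,-0.005],[0.013,0.013,0.59,-0.005],[0.013,0.013,0.59,-0.005]],
  ],
)

```text
time_s: 3.92
position: [0.4699, -0.0063, 0.0723]
tcp_rot: [0.66, 0.751, 0.0, 0.0]
ft_force: [-0.1, 0.2, 0.2]
width: 0.0915
grip_force: 0.0
```

move_arm(
  steps=[
    [[0,0,0,0],[0,0,0,0],[0,0,0,0],[0,0,0,0],[0,0,0,0]],
  ],
  fingers=-1,
  grip_force=25,
)

```text
time_s: 4.55
position: [0.4697, -0.006, 0.072]
tcp_rot: [0.66, 0.751, 0.0, 0.0]
ft_force: [0.3, -1.2, 2.7]
width: 0.0447
grip_force: 25.0
```

move_arm(
  steps=[
    [[0,0,0,0],[0,0,0,0],[0,0,0,0]],
  ],
)

```text
time_s: 4.92
position: [0.4697, -0.006, 0.072]
tcp_rot: [0.66, 0.751, 0.0, 0.0]
ft_force: [-0.5, 0.4, 3.9]
width: 0.0447
grip_force: 25.0
```

move_arm(
  steps=[
    [[0,0,-0.08,0],[0,0,-0.22,0],[0,0,-0.4,0],[0,0,-0.55,0],[0,0,-0.6,0]],
  ],
)

```text
time_s: 5.55
position: [0.47, -0.0061, 0.1634]
tcp_rot: [0.66, 0.751, 0.001, 0.001]
ft_force: [-1.4, -0.1, -3.7]
width: 0.045
grip_force: 25.0
```

```bash
python3 -c "
from h import *
go(574,357,None,83)"
```

```text
t 5.55 pos [470.   -6.1 163.4] phi 97.4 w 45.0 grip 24.996764659881592 f [-1.4 -0.1 -3.7]
-> [2.311e+00 9.980e-01 1.000e-03] twist 0.32
```

move_arm(
  steps=[
    [[0.12,0.05,0,0],[0.32,0.14,0,0],[0.54,0.24,0,0],[0.73,0.32,0,0],[0.8,0.35,0,0]],
  ],
)

```text
time_s: 6.18
position: [0.5062, 0.121, 0.1614]
tcp_rot: [0.66, 0.752, -0.0, -0.0]
ft_force: [-0.5, -1.6, -3.4]
width: 0.0447
grip_force: 25.0
```

move_arm(
  steps=[
    [[0.12,0.05,0,0.06],[0.32,0.14,0,0.13],[0.54,0.24,0,0.19],[0.73,0.32,0,0.26],[0.8,0.35,0,0.32]],
  ],
)

```text
time_s: 6.8
position: [0.543, 0.2463, 0.1614]
tcp_rot: [0.749, 0.662, -0.0, -0.0]
ft_force: [-0.2, -0.6, -3.1]
width: 0.0447
grip_force: 25.0
```

```bash
python3 - <<'E'
from h import *
cal=manip.get_calibration('wrist');im=manip.read_camera('wrist');cv2.imwrite('pics/w3.png',im[:,:,::-1])
for c in('green','orange'):
  for b in blobs(im,c,300)[:3]: print(c,b.reshape(-1,2).mean(0).round(),b.reshape(-1,2).min(0),b.reshape(-1,2).max(0),rect([b],cal,.004))
go(574,357,None,83)
E
```

```text
green [346.  70.] [274  10] [420 134] (array([575.9, 359. ]), array([109.8,  89.7]), -7.3)
green [321. 287.] [271 252] [371 325] (array([534. , 179.4]), array([90. , 73.2]), -7.1)
green [321. 369.] [275 358] [366 381] (array([523.3,  94. ]), array([89.5, 26.5]), -7.1)
orange [315. 152.] [0 0] [639 323] (array([528.5, 281. ]), array([557.4, 269.3]), -7.1)
orange [ 85. 391.] [ 65 360] [108 414] (array([288.4, 101.9]), array([64.2, 34.2]), 82.9)
orange [265.  64.] [253   0] [273 131] (array([514.8, 371.1]), array([94.2,  8.2]), 87.4)
t 6.85 pos [543.2 246.8 161.4] phi 82.8 w 44.8 grip 24.9966099858284 f [-0.6  0.5 -3.1]
-> [0.755 0.112 0.   ] twist -0.004
```

View pics/w3.png

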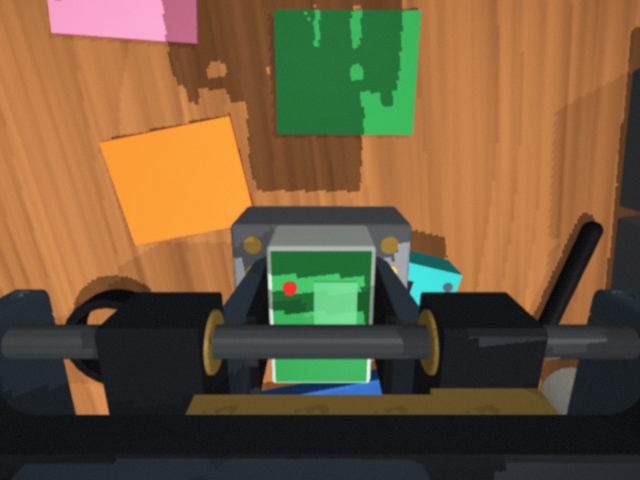

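The green pad is at (346,70), measured at (575.9, 359.0). The orange pad is at (177,180) and the pink decoy is at the top left. I'm lowering the green meter onto its pad.

move_arm(
  steps=[
    [[0.15,0.02,0,0],[0.35,0.05,0,0],[0.58,0.09,0,0],[0.72,0.115,0,0],[0.766,0.12,0,0]],
  ],
)

```text
time_s: 7.48
position: [0.575, 0.3582, 0.1615]
tcp_rot: [0.749, 0.663, -0.0, -0.0]
ft_force: [0.8, -0.1, -3.8]
width: 0.0449
grip_force: 25.0
```

move_arm(
  steps=[
    [[0,0,0.15,0],[0,0,0.35,0],[0,0,0.5,0],[0,0,0.58,0],[0,0,0.61,0]],
  ],
)

```text
time_s: 8.1
position: [0.5748, 0.3569, 0.0701]
tcp_rot: [0.749, 0.662, -0.0, -0.0]
ft_force: [-0.2, -0.3, -3.1]
width: 0.0449
grip_force: 25.0
```

```bash
python3 - <<'E'
from h import *
go(575.5,358.5,68,83)
cal=manip.get_calibration('wrist')
im=cv2.imread('pics/w3.png')[:,:,::-1].copy()
m=cv2.inRange(cv2.cvtColor(im,cv2.COLOR_RGB2HSV),np.array((8,160,225)),np.array((20,255,255)))
c=max(cv2.findContours(cv2.morphologyEx(m,cv2.MORPH_OPEN,np.ones((5,5))),0,1)[0],key=cv2.contourArea)
# pose at w3 time: same attitude, camera shifted with the tool
cal['position']=cal['position']+np.array([543.2,246.8,161.4])/1e3-manip.read_state()['position']
print(rect([c],cal,.004),c.reshape(-1,2).min(0),c.reshape(-1,2).max(0))
E
```

```text
t 8.1 pos [574.8 356.9  70.1] phi 83.0 w 44.9 grip 24.996859431266785 f [-0.2 -0.3 -3.1]
-> [0.011 0.003 0.014] twist -0.0
(array([427.7, 291.6]), array([110.5,  90.9]), 3.9) [100 117] [250 244]
```

move_arm(
  steps=[
    [[0.01,0,0.008,0],[0.01,0,0.013,0],[0.01,0,0.013,0]],
  ],
)

```text
time_s: 8.48
position: [0.5752, 0.3589, 0.069]
tcp_rot: [0.749, 0.663, 0.0, 0.0]
ft_force: [-0.2, -0.3, -2.9]
width: 0.0447
grip_force: 25.0
```

move_arm(
  steps=[
    [[0,0,0,0],[0,0,0,0],[0,0,0,0],[0,0,0,0],[0,0,0,0]],
  ],
  fingers=1,
)

```text
time_s: 9.1
position: [0.575, 0.3588, 0.0685]
tcp_rot: [0.749, 0.663, 0.0, 0.0]
ft_force: [-0.3, 0.6, -0.2]
width: 0.0906
grip_force: 0.0
```

move_arm(
  steps=[
    [[0,0,-0.2,0],[0,0,-0.5,0],[0,0,-0.8,0],[0,0,-0.9,0]],
  ],
)

```text
time_s: 9.6
position: [0.576, 0.3594, 0.2066]
tcp_rot: [0.749, 0.663, 0.002, 0.001]
ft_force: [0.5, -0.1, -0.3]
width: 0.0911
grip_force: 0.0
```

```bash
python3 -c "
from h import *
go(476.8,-86,165,94.1)
im=manip.read_camera('scene');cal=manip.get_calibration('scene')
for c in('green','orange'):
  for b in blobs(im,c,100,(200,100,500,360)): print(c,b.reshape(-1,2).mean(0).round(),rect([b],cal,.082),rect([b],cal,.004))
y=blobs(im,'yellow',40,(250,230,350,320));print('slim',rect(y,cal,.044))
"
```

```text
t 9.6 pos [576.  359.4 206.6] phi 83.0 w 91.1 grip 0.0 f [ 0.5 -0.1 -0.3]
-> [-3.028 -0.295  0.269] twist -0.247
green [453. 198.] (array([605.6, 305.7]), array([100.8,  83.7]), -7.3) (array([574.5, 357.7]), array([109.3,  90.8]), -7.3)
green [460. 165.] (array([572. , 358.6]), array([60.2, 38.2]), 82.4) (array([538.1, 415.1]), array([65.3, 41.4]), 82.4)
green [300. 276.] (array([574.6, -60.9]), array([35.8, 20.5]), -83.9) (array([540.8, -39.8]), array([38.8, 22.3]), -83.9)
green [400. 223.] (array([601.9, 164.9]), array([37.3, 20.2]), -21.1) (array([570.4, 205. ]), array([40.4, 22. ]), -21.1)
orange [387. 162.] (array([468.8, 243.5]), array([106.4,  89.3]), 3.9) (array([426.1, 290.3]), array([115.4,  96.9]), 3.9)
orange [257. 245.] (array([471.6, -85.1]), array([59.6, 39. ]), -85.8) (array([429.2, -66.1]), array([64.7, 42.3]), -85.8)
slim (array([564.1, -54.8]), array([127.7,  68.6]), -83.6)
```

move_arm(
  steps=[
    [[-0.2,-0.02,0,-0.05],[-0.4,-0.04,0,-0.1],[-0.6,-0.06,0,-0.15],[-0.8,-0.08,0,-0.2],[-1,-0.1,0,-0.247]],
  ],
)

```text
time_s: 10.28
position: [0.5408, 0.2106, 0.2021]
tcp_rot: [0.681, 0.732, -0.001, -0.001]
ft_force: [0.6, -0.4, -0.4]
width: 0.0913
grip_force: 0.0
```

move_arm(
  steps=[
    [[-0.2,-0.06,0,0],[-0.4,-0.12,0,0],[-0.6,-0.18,0,0],[-0.8,-0.24,0,0],[-0.975,-0.29,0,0]],
  ],
)

```text
time_s: 10.9
position: [0.5079, 0.0617, 0.2023]
tcp_rot: [0.681, 0.732, -0.001, -0.001]
ft_force: [0.6, -0.2, 0.5]
width: 0.091
grip_force: 0.0
```

move_arm(
  steps=[
    [[-0.2,-0.06,0,0],[-0.4,-0.12,0.05,0],[-0.7,-0.2,0.1,0],[-0.9,-0.27,0.2,0],[-0.975,-0.29,0.27,0]],
  ],
)

```text
time_s: 11.52
position: [0.4748, -0.0873, 0.1616]
tcp_rot: [0.682, 0.731, -0.0, -0.001]
ft_force: [0.0, -0.1, 0.4]
width: 0.0913
grip_force: 0.0
```

```bash
python3 - <<'E'
from h import *
cal=manip.get_calibration('wrist');im=manip.read_camera('wrist')
for b in blobs(im,'orange',1500): print(b.reshape(-1,2).mean(0).round(),rect([b],cal,.086))
for b in blobs(im,'yellow',100): print('y',b.reshape(-1,2).mean(0).round(),rect([b],cal,.044))
go(476.8,-86,72,94.1)
E
```

```text
[151. 180.] (array([405.1, -46.6]), array([283.7, 197.5]), -3.6)
[591. 148.] (array([642.3, -17.6]), array([176. ,  70.9]), -84.0)
[325. 245.] (array([476.7, -85.5]), array([60.2, 39.9]), -86.0)
[378. 376.] (array([ 520.3, -183.3]), array([102.6,  30.7]), 4.8)
y [444. 119.] (array([554.8,   1.2]), array([56.3, 16.2]), 6.4)
y [435. 256.] (array([ 565.6, -102.3]), array([56.8, 16. ]), 5.8)
t 11.57 pos [474.6 -87.5 160.7] phi 94.0 w 91.4 grip 0.0 f [-0.5 -1.5 -0.8]
-> [0.008 0.017 0.591] twist -0.002
```

move_arm(
  steps=[
    [[0.01,0.016,0.2,0],[0.01,0.016,0.4,0],[0.01,0.016,0.52,0],[0.01,0.016,0.59,0],[0.01,0.016,0.59,0]],
  ],
)

```text
time_s: 12.2
position: [0.4781, -0.084, 0.0741]
tcp_rot: [0.681, 0.732, -0.0, -0.0]
ft_force: [-0.4, 0.6, -0.8]
width: 0.091
grip_force: 0.0
```

move_arm(
  steps=[
    [[0,0,0,0],[0,0,0,0],[0,0,0,0],[0,0,0,0],[0,0,0,0]],
  ],
  fingers=-1,
)

```text
time_s: 12.82
position: [0.4782, -0.0846, 0.0745]
tcp_rot: [0.681, 0.732, -0.0, -0.0]
ft_force: [0.3, 0.3, 0.2]
width: 0.0448
grip_force: 25.0
```

move_arm(
  steps=[
    [[0,0,0,0],[0,0,0,0]],
  ],
)

```text
time_s: 13.08
position: [0.4781, -0.0845, 0.0745]
tcp_rot: [0.681, 0.732, -0.0, -0.0]
ft_force: [-2.0, 0.1, 5.4]
width: 0.0449
grip_force: 25.0
```

move_arm(
  steps=[
    [[0,0,-0.08,0],[0,0,-0.22,0],[0,0,-0.45,0],[0,0,-0.6,0],[0,0,-0.65,0]],
  ],
)

```text
time_s: 13.7
position: [0.4788, -0.0846, 0.1735]
tcp_rot: [0.681, 0.732, 0.001, 0.001]
ft_force: [-0.0, -0.9, -3.6]
width: 0.0447
grip_force: 25.0
```

```bash
python3 -c "
from h import *
go(427.7,291.6,None,94)"
```

```text
t 13.7 pos [478.8 -84.6 173.5] phi 94.1 w 44.7 grip 24.999418258666992 f [-0.  -0.9 -3.6]
-> [ 2.526e+00 -1.600e-01 -2.000e-03] twist 0.002
```

move_arm(
  steps=[
    [[0.12,-0.01,0,0],[0.32,-0.02,0,0],[0.54,-0.035,0,0],[0.75,-0.045,0,0],[0.84,-0.053,0,0]],
  ],
)

```text
time_s: 14.32
position: [0.46, 0.0425, 0.1711]
tcp_rot: [0.681, 0.733, -0.001, -0.001]
ft_force: [0.5, 0.1, -3.5]
width: 0.0452
grip_force: 25.0
```

move_arm(
  steps=[
    [[0.12,-0.01,0,0],[0.32,-0.02,0,0],[0.54,-0.035,0,0],[0.75,-0.045,0,0],[0.84,-0.053,0,0]],
  ],
)

```text
time_s: 14.95
position: [0.4437, 0.1669, 0.1715]
tcp_rot: [0.681, 0.732, -0.0, -0.0]
ft_force: [-0.5, -0.1, -3.7]
width: 0.0454
grip_force: 25.0
```

```bash
python3 - <<'E'
from h import *
cal=manip.get_calibration('wrist');im=manip.read_camera('wrist');cv2.imwrite('pics/w4.png',im[:,:,::-1])
m=cv2.inRange(cv2.cvtColor(im,cv2.COLOR_RGB2HSV),np.array((8,160,225)),np.array((20,255,255)))
for c in cv2.findContours(cv2.morphologyEx(m,cv2.MORPH_OPEN,np.ones((5,5))),0,1)[0]:
    if cv2.contourArea(c)>800: print(rect([c],cal,.004),c.reshape(-1,2).min(0),c.reshape(-1,2).max(0))
for b in blobs(im,'green',300): print('g',b.reshape(-1,2).mean(0).round(),rect([b],cal,.082),rect([b],cal,.004))
go(427.7,291.6,70.5,94)
E
```

```text
(array([454.3,   8.2]), array([88.9, 21.3]), 4.2) [277 359] [364 377]
(array([447.2, 108.7]), array([89.4, 22.3]), 4.2) [273 265] [368 287]
(array([383.7, 259.5]), array([32.6, 19. ]), -85.8) [245  80] [269 122]
g [494.  34.] (array([539.3, 306.7]), array([83.7, 18.3]), -7.4) (array([571.5, 325.7]), array([110.1,  24.1]), -7.4)
g [501. 212.] (array([563.1, 197.5]), array([31.8, 18.2]), -20.9) (array([602.8, 181.9]), array([41.9, 23.9]), -20.9)
g [335. 290.] (array([456.3, 129.4]), array([29.1, 19. ]), 4.2) (array([462.2,  92.3]), array([38.3, 25. ]), 4.2)
t 15.0 pos [443.6 167.5 171.5] phi 94.2 w 44.4 grip 24.99944508075714 f [-1.3  0.2 -3.7]
-> [ 0.833 -0.045  0.674] twist 0.004
```

View pics/w4.png

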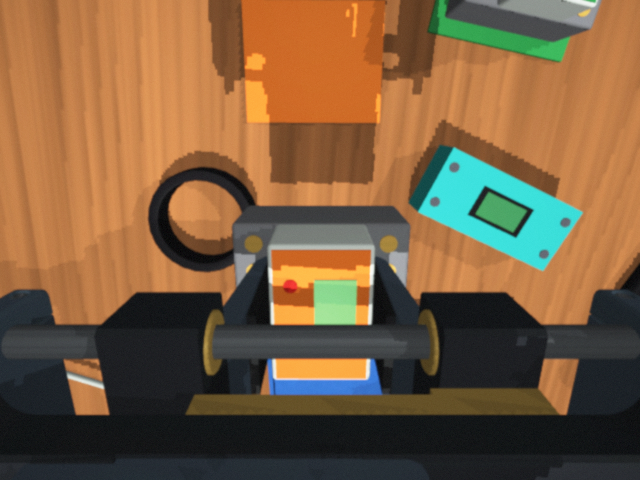

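The orange pad is straight ahead, with its near edge at (247..381, 123). The green meter stands on its pad at top right. I'm placing the orange meter.

move_arm(
  steps=[
    [[0.12,-0.01,0,0],[0.32,-0.02,0,0],[0.54,-0.03,0,0],[0.75,-0.04,0,0],[0.833,-0.045,0,0]],
  ],
)

```text
time_s: 15.62
position: [0.4286, 0.2904, 0.1716]
tcp_rot: [0.681, 0.732, -0.0, 0.0]
ft_force: [0.5, -0.3, -4.3]
width: 0.0451
grip_force: 25.0
```

move_arm(
  steps=[
    [[0,0,0.15,0],[0,0,0.35,0],[0,0,0.52,0],[0,0,0.63,0],[0,0,0.655,0]],
  ],
)

```text
time_s: 16.25
position: [0.4284, 0.2887, 0.0728]
tcp_rot: [0.682, 0.732, -0.001, -0.0]
ft_force: [-0.6, 0.7, -3.6]
width: 0.0448
grip_force: 25.0
```

```bash
python3 -c "
from h import *
go(427.7,291.6,70.5,94)"
```

```text
t 16.25 pos [428.4 288.7  72.8] phi 94.1 w 44.8 grip 24.999495148658752 f [-0.6  0.7 -3.6]
-> [ 0.019 -0.003  0.015] twist 0.002
```

move_arm(
  steps=[
    [[0.01,0,0.008,0],[0.01,0,0.014,0],[0.01,0,0.014,0]],
  ],
)

```text
time_s: 16.62
position: [0.4288, 0.2914, 0.0721]
tcp_rot: [0.681, 0.732, 0.0, 0.0]
ft_force: [-0.1, 0.1, -4.1]
width: 0.0449
grip_force: 25.0
```

move_arm(
  steps=[
    [[0,0,0,0],[0,0,0,0],[0,0,0,0],[0,0,0,0],[0,0,0,0]],
  ],
  fingers=1,
)

```text
time_s: 17.25
position: [0.4286, 0.2913, 0.0716]
tcp_rot: [0.681, 0.732, -0.0, -0.0]
ft_force: [-0.1, -0.5, 0.3]
width: 0.0903
grip_force: 0.0
```

move_arm(
  steps=[
    [[0,0,-0.2,0],[0,0,-0.5,0],[0,0,-0.8,0],[0,0,-0.9,0]],
  ],
)

```text
time_s: 17.75
position: [0.4294, 0.2918, 0.2091]
tcp_rot: [0.681, 0.732, 0.002, 0.001]
ft_force: [-0.2, -0.6, -1.0]
width: 0.091
grip_force: 0.0
```

```bash
python3 -c "
from h import *
im=manip.read_camera('scene');cal=manip.get_calibration('scene')
for c in('green','orange'):
  for b in blobs(im,c,100,(330,100,500,230)): print(c,b.reshape(-1,2).mean(0).round(),rect([b],cal,.082),rect([b],cal,.004))
go(560,-50,165,96.1)
"
```

```text
green [453. 198.] (array([605.6, 305.7]), array([100.8,  83.7]), -7.3) (array([574.5, 357.7]), array([109.3,  90.8]), -7.3)
green [460. 165.] (array([572. , 358.5]), array([60.1, 38.2]), 82.4) (array([538.1, 415. ]), array([65.1, 41.4]), 82.4)
green [400. 223.] (array([601. , 165.1]), array([35.6, 20.5]), -22.4) (array([569.5, 205.2]), array([38.6, 22.3]), -22.4)
orange [386. 171.] (array([468.7, 243.4]), array([106.3,  88.7]), 3.9) (array([426. , 290.2]), array([115.2,  96.2]), 3.9)
orange [390. 138.] (array([424.3, 292. ]), array([61. , 40.4]), -85.5) (array([377.9, 342.8]), array([66.2, 43.8]), -85.5)
t 17.8 pos [429.6 291.9 209.6] phi 94.1 w 91.3 grip 0.0 f [0.1 1.3 2.7]
-> [-2.336  0.703  0.296] twist -0.044
```

Both are parked on centre. Next is the slim meter.

move_arm(
  steps=[
    [[-0.16,0.05,0,0],[-0.36,0.11,0,0],[-0.56,0.17,0,0],[-0.78,0.235,0,0]],
  ],
)

```text
time_s: 18.3
position: [0.4718, 0.1761, 0.2053]
tcp_rot: [0.681, 0.732, -0.001, -0.001]
ft_force: [0.4, 0.5, 0.2]
width: 0.0912
grip_force: 0.0
```

move_arm(
  steps=[
    [[-0.16,0.05,0,0],[-0.36,0.11,0,0],[-0.56,0.17,0,0],[-0.78,0.235,0,0]],
  ],
)

```text
time_s: 18.8
position: [0.5153, 0.062, 0.2053]
tcp_rot: [0.681, 0.732, -0.001, -0.001]
ft_force: [-0.6, 0.3, 0.2]
width: 0.0911
grip_force: 0.0
```

move_arm(
  steps=[
    [[-0.16,0.05,0.05,0],[-0.36,0.11,0.1,-0.02],[-0.56,0.17,0.2,-0.044],[-0.78,0.235,0.3,-0.044],[-0.78,0.235,0.3,-0.044]],
  ],
)

```text
time_s: 19.42
position: [0.5586, -0.0529, 0.1592]
tcp_rot: [0.669, 0.743, -0.001, -0.001]
ft_force: [-0.7, -0.3, -0.4]
width: 0.0913
grip_force: 0.0
```

```bash
python3 - <<'E'
from h import *
go(560,-50,30,96.1)
cal=manip.get_calibration('wrist');im=manip.read_camera('wrist');cv2.imwrite('pics/w5.png',im[:,:,::-1])
for b in blobs(im,'yellow',100): print('y',b.reshape(-1,2).mean(0).round(),rect([b],cal,.044))
for b in blobs(im,'green',200): print('disp',b.reshape(-1,2).mean(0).round(),rect([b],cal,.044))
E
```

```text
t 19.43 pos [558.6 -52.9 159.2] phi 96.0 w 91.3 grip 0.0 f [-0.7 -0.3 -0.4]
-> [0.018 0.014 0.861] twist -0.003
y [325. 159.] (array([554.9,   2. ]), array([55.5, 17. ]), 5.9)
y [325. 292.] (array([ 566.3, -102.4]), array([54.6, 14.8]), 6.0)
disp [325. 230.] (array([560.7, -50.7]), array([37.2, 21. ]), -84.5)
```

View pics/w5.png

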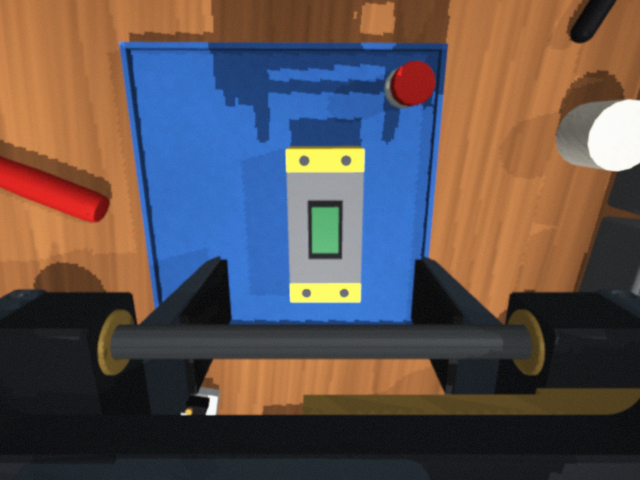

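The slim meter lies alone at (325,230) and is centred between the fingers. The pot at (410,83) is clear of the jaws. I'm descending.

move_arm(
  steps=[
    [[0.018,0.014,0.25,-0.002],[0.018,0.014,0.5,-0.002],[0.018,0.014,0.7,-0.002],[0.018,0.014,0.82,-0.002],[0.018,0.014,0.865,-0.002]],
  ],
)

```text
time_s: 20.1
position: [0.56, -0.0473, 0.0309]
tcp_rot: [0.668, 0.744, -0.0, -0.001]
ft_force: [-0.7, 0.3, 0.6]
width: 0.0908
grip_force: 0.0
```

move_arm(
  steps=[
    [[0,0,0,0],[0,0,0,0],[0,0,0,0],[0,0,0,0],[0,0,0,0]],
  ],
  fingers=-1,
)

```text
time_s: 20.72
position: [0.5612, -0.0484, 0.0323]
tcp_rot: [0.668, 0.744, 0.0, 0.0]
ft_force: [-0.6, 1.2, 6.3]
width: 0.0558
grip_force: 25.0
```

move_arm(
  steps=[
    [[0,0,0,0],[0,0,0,0]],
  ],
)

```text
time_s: 20.98
position: [0.5612, -0.0484, 0.0323]
tcp_rot: [0.668, 0.744, 0.0, 0.0]
ft_force: [-0.7, -0.3, 6.3]
width: 0.0558
grip_force: 25.0
```

```bash
python3 - <<'E'
from h import *
st()
im=manip.read_camera('scene');cal=manip.get_calibration('scene')
b=blobs(im,'plate',500,(90,260,210,360))[0];print(cv2.boundingRect(b),rect([b],cal,.01))
m=cv2.inRange(im,np.array((0,0,0)),np.array((60,60,60)));k=np.zeros_like(m);k[265:355,92:205]=255
cs=[c for c in cv2.findContours(m&k,0,1)[0] if cv2.contourArea(c)>50]
for c in cs: print('stop',c.reshape(-1,2).mean(0).round(),rect([c],cal,.024))
E
```

```text
t 20.98 pos [561.2 -48.4  32.3] phi 96.2 w 55.8 grip 25.001398622989655 f [-0.7 -0.3  6.3]
(106, 278, 90, 74) (array([ 425.8, -320.3]), array([164.3,  86.1]), 86.0)
```

move_arm(
  steps=[
    [[0,0,-0.1,0],[0,0,-0.3,0],[0,0,-0.55,0],[0,0,-0.75,0],[0,0,-0.8,0]],
  ],
)

```text
time_s: 21.65
position: [0.5618, -0.0485, 0.1542]
tcp_rot: [0.668, 0.744, 0.001, 0.001]
ft_force: [-0.1, 1.3, -2.6]
width: 0.0557
grip_force: 25.0
```

```bash
python3 - <<'E'
from h import *
go(427,-317,None,86)
im=manip.read_camera('side');cal=manip.get_calibration('side')
for b in blobs(im,'plate',150,(335,140,378,190)): print(cv2.boundingRect(b),rect([b],cal,.01))
E
```

```text
t 21.65 pos [561.8 -48.5 154.2] phi 96.2 w 55.7 grip 24.999487102031708 f [-0.1  1.3 -2.6]
-> [-1.683 -1.086 -0.002] twist 0.226
(341, 150, 30, 31) (array([ 427.8, -317.2]), array([164.7,  84.7]), 86.3)
```

move_arm(
  steps=[
    [[-0.12,-0.08,0,0],[-0.32,-0.2,0,0],[-0.54,-0.35,0,0],[-0.74,-0.48,0,0],[-0.84,-0.54,0,0]],
  ],
)

```text
time_s: 22.32
position: [0.4927, -0.1833, 0.151]
tcp_rot: [0.669, 0.744, -0.0, -0.001]
ft_force: [-0.4, 0.5, -2.0]
width: 0.0562
grip_force: 25.0
```

move_arm(
  steps=[
    [[-0.12,-0.08,0,0.03],[-0.32,-0.2,0,0.08],[-0.54,-0.35,0,0.15],[-0.74,-0.48,0,0.2],[-0.84,-0.54,0,0.226]],
  ],
)

```text
time_s: 22.95
position: [0.4264, -0.3172, 0.1513]
tcp_rot: [0.732, 0.681, 0.0, -0.0]
ft_force: [0.8, 0.2, -2.1]
width: 0.056
grip_force: 25.0
```

move_arm(
  steps=[
    [[0,0,0.1,0],[0,0,0.25,0],[0,0,0.4,0],[0,0,0.4,0]],
  ],
)

```text
time_s: 23.45
position: [0.4265, -0.3143, 0.0899]
tcp_rot: [0.731, 0.682, -0.0, -0.002]
ft_force: [0.2, -0.5, -1.2]
width: 0.0559
grip_force: 25.0
```

```bash
python3 - <<'E'
from h import *
go(427.3,-316.4,35.3,86.1)
im=manip.read_camera('scene');crop=cv2.resize(im[230:380,70:270],None,fx=3,fy=3,interpolation=2);cv2.imwrite('pics/c1.png',crop[:,:,::-1])
E
```

```text
t 23.45 pos [ 426.5 -314.3   89.9] phi 86.1 w 55.9 grip 24.999468326568604 f [ 0.2 -0.5 -1.2]
-> [-0.015  0.007  0.364] twist -0.001
```

View pics/c1.png

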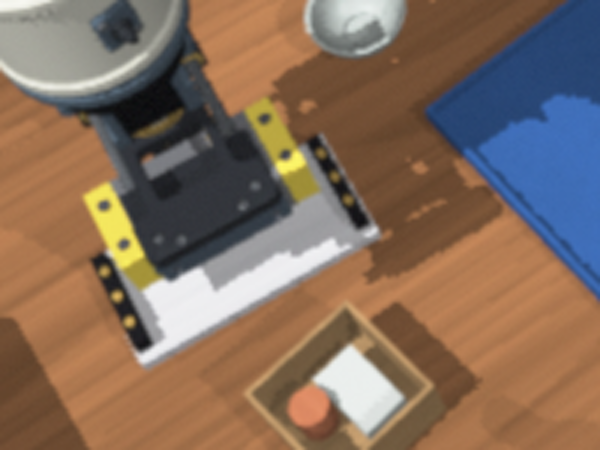

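The slim meter is between the stops, which are at crop (120,300) and (340,185), and parallel to the cradle. I'm lowering it.

move_arm(
  steps=[
    [[-0.006,0.004,0.1,0],[-0.006,0.007,0.22,0],[-0.006,0.007,0.3,0],[-0.006,0.007,0.34,0],[-0.006,0.007,0.34,0]],
  ],
)

```text
time_s: 24.12
position: [0.4279, -0.3172, 0.0407]
tcp_rot: [0.731, 0.682, -0.0, -0.0]
ft_force: [0.4, -0.0, -1.3]
width: 0.0559
grip_force: 25.0
```

```bash
python3 - <<'E'
from h import *
go(427.3,-316.4,34.8,86.1)
for n in('scene','side'):
    im=manip.read_camera(n);cal=manip.get_calibration(n)
    y=blobs(im,'yellow',20,(90,240,210,350) if n=='scene' else (335,135,378,190));print(n,len(y),[rect([b],cal,.05) for b in y])
E
```

```text
t 24.12 pos [ 427.9 -317.2   40.7] phi 86.0 w 55.9 grip 24.999539852142334 f [ 0.4 -0.  -1.3]
-> [ 0.005 -0.004  0.039] twist -0.002
scene 2 [(array([ 428.9, -372.9]), array([73.5, 17. ]), -3.1), (array([ 436., -269.]), array([73.9, 16.5]), -4.3)]
side 2 [(array([ 433.5, -244.9]), array([70.7, 55. ]), 87.1), (array([ 423.9, -375.2]), array([55. , 17.5]), -3.0)]
```

move_arm(
  steps=[
    [[0.003,-0.003,0.02,0],[0.003,-0.003,0.036,0],[0.003,-0.003,0.038,0],[0.003,-0.003,0.038,0]],
  ],
)

```text
time_s: 24.72
position: [0.4275, -0.3168, 0.0352]
tcp_rot: [0.731, 0.682, -0.0, -0.0]
ft_force: [0.5, 0.4, -1.7]
width: 0.0554
grip_force: 25.0
```

move_arm(
  steps=[
    [[0,0,0,0],[0,0,0,0],[0,0,0,0],[0,0,0,0],[0,0,0,0]],
  ],
  fingers=1,
)

```text
time_s: 25.35
position: [0.4276, -0.3168, 0.0352]
tcp_rot: [0.731, 0.682, 0.0, 0.0]
ft_force: [0.2, 0.2, -0.1]
width: 0.0911
grip_force: 0.0
```

move_arm(
  steps=[
    [[0,0,-0.15,0],[0,0,-0.4,0],[0,0,-0.7,0],[0,0,-0.95,0],[0,0,-1,0]],
  ],
)

```text
time_s: 25.98
position: [0.4283, -0.3175, 0.1875]
tcp_rot: [0.731, 0.682, 0.0, 0.002]
ft_force: [-0.1, -0.5, 0.3]
width: 0.0913
grip_force: 0.0
```

```bash
python3 - <<'E'
from h import *
go(428.6,291.3,185,94.1)
im=manip.read_camera('side');cal=manip.get_calibration('side')
for c,z,k in(('yellow',.046,20),('plate',.01,60)):
    print(c,[rect([b],cal,z) for b in blobs(im,c,k,(335,135,378,190))])
cv2.imwrite('pics/c2.png',cv2.resize(im[120:210,290:410],None,fx=5,fy=5,interpolation=2)[:,:,::-1])
E
```

```text
t 25.98 pos [ 428.3 -317.5  187.5] phi 86.0 w 91.3 grip 0.0 f [-0.1 -0.5  0.3]
-> [ 4.049 -0.281  0.006] twist -0.18
yellow [(array([ 431.1, -243.9]), array([57.4, 52.1]), 88.7), (array([ 423.7, -371.1]), array([55.9, 17.1]), -7.6)]
plate [(array([ 461.9, -319.3]), array([154.4,  16.4]), 86.0), (array([ 391.4, -315. ]), array([164.3,  12.4]), 86.7)]
```

View pics/c2.png

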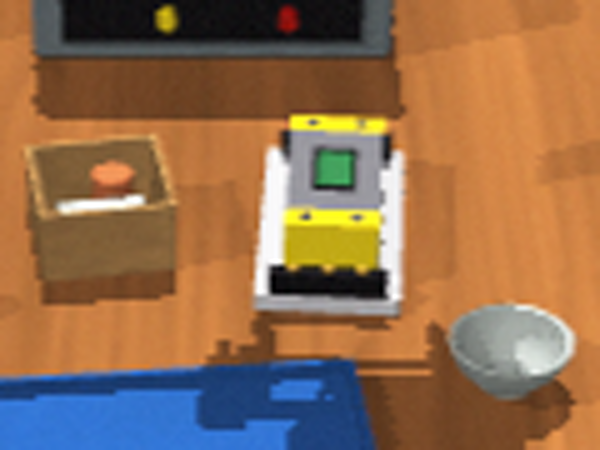

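The slim meter lies flat in the cradle between the stops, at crop (335,190). Now I'll fetch the orange meter.

move_arm(
  steps=[
    [[0.15,0,0,-0.04],[0.35,-0.01,0,-0.08],[0.58,-0.02,0,-0.12],[0.82,-0.03,0,-0.16],[1,-0.04,0,-0.18]],
  ],
)

```text
time_s: 26.65
position: [0.4308, -0.1639, 0.1839]
tcp_rot: [0.68, 0.733, -0.0, -0.001]
ft_force: [0.3, -0.2, 0.4]
width: 0.0912
grip_force: 0.0
```

move_arm(
  steps=[
    [[0.25,0.02,0,0],[0.5,0.03,0,0],[0.75,0.05,0,0],[1,0.063,0,0]],
  ],
)

```text
time_s: 27.15
position: [0.4292, -0.0142, 0.184]
tcp_rot: [0.681, 0.732, -0.001, -0.001]
ft_force: [1.4, -0.5, -1.0]
width: 0.0911
grip_force: 0.0
```

move_arm(
  steps=[
    [[0.25,0.02,0,0],[0.5,0.03,0,0],[0.75,0.05,0,0],[1,0.063,0,0]],
  ],
)

```text
time_s: 27.65
position: [0.4276, 0.1357, 0.1839]
tcp_rot: [0.681, 0.732, -0.001, -0.001]
ft_force: [0.5, 0.2, 0.5]
width: 0.0911
grip_force: 0.0
```

move_arm(
  steps=[
    [[0.25,0.02,0,0],[0.5,0.03,0,0],[0.75,0.05,0,0],[1,0.063,0,0],[1,0.063,0,0]],
  ],
)

```text
time_s: 28.28
position: [0.4263, 0.2863, 0.1837]
tcp_rot: [0.68, 0.733, -0.001, -0.001]
ft_force: [0.5, -0.0, 0.5]
width: 0.0914
grip_force: 0.0
```

```bash
python3 - <<'E'
from h import *
go(428.6,291.3,71.6,94.1)
cal=manip.get_calibration('wrist');im=manip.read_camera('wrist')
for b in blobs(im,'orange',800): print('o',b.reshape(-1,2).mean(0).round(),rect([b],cal,.082))
E
```

```text
t 28.27 pos [426.3 286.3 183.7] phi 94.3 w 91.4 grip 0.0 f [ 0.5 -0.   0.5]
-> [0.033 0.019 0.748] twist 0.005
o [321. 150.] (array([420.9, 326.7]), array([485.8, 222.4]), 4.3)
o [311. 385.] (array([424. , 161.2]), array([219.2,  52.6]), 12.5)
```

move_arm(
  steps=[
    [[0.025,0.016,0.2,0.005],[0.025,0.016,0.42,0.005],[0.025,0.016,0.6,0.005],[0.025,0.016,0.71,0.005],[0.025,0.016,0.735,0.005]],
  ],
)

```text
time_s: 28.95
position: [0.4288, 0.2869, 0.0736]
tcp_rot: [0.683, 0.731, -0.002, -0.001]
ft_force: [-0.0, -0.5, 0.3]
width: 0.0915
grip_force: 0.0
```

move_arm(
  steps=[
    [[0,0,0,0],[0,0,0,0]],
  ],
)

```text
time_s: 29.2
position: [0.4305, 0.2881, 0.0755]
tcp_rot: [0.683, 0.731, 0.0, 0.0]
ft_force: [-0.8, 1.0, 0.7]
width: 0.0915
grip_force: 0.0
```

```bash
python3 -c "
from h import *
go(428.6,291.3,71.6,94.1)"
```

```text
t 29.2 pos [430.5 288.1  75.5] phi 93.9 w 91.5 grip 0.0 f [-0.8  1.   0.7]
-> [ 0.022 -0.011  0.026] twist -0.005
```

move_arm(
  steps=[
    [[0.022,-0.011,0.02,-0.005],[0.022,-0.011,0.022,-0.005],[0.022,-0.011,0.022,-0.005]],
  ],
)

```text
time_s: 29.58
position: [0.4284, 0.2913, 0.0717]
tcp_rot: [0.681, 0.732, 0.0, 0.0]
ft_force: [0.4, -0.3, -0.6]
width: 0.0914
grip_force: 0.0
```

move_arm(
  steps=[
    [[0,0,0,0],[0,0,0,0],[0,0,0,0],[0,0,0,0],[0,0,0,0]],
  ],
  fingers=-1,
)

```text
time_s: 30.2
position: [0.4284, 0.2913, 0.0716]
tcp_rot: [0.681, 0.732, 0.0, 0.0]
ft_force: [0.4, 0.7, -0.9]
width: 0.0447
grip_force: 25.0
```

move_arm(
  steps=[
    [[0,0,0,0],[0,0,0,0]],
  ],
)

```text
time_s: 30.45
position: [0.4285, 0.2913, 0.0716]
tcp_rot: [0.681, 0.732, 0.0, 0.0]
ft_force: [0.9, 0.4, -0.0]
width: 0.0449
grip_force: 25.0
```

move_arm(
  steps=[
    [[0,0,-0.08,0],[0,0,-0.22,0],[0,0,-0.45,0],[0,0,-0.6,0],[0,0,-0.65,0]],
  ],
)

```text
time_s: 31.08
position: [0.4287, 0.2915, 0.1707]
tcp_rot: [0.681, 0.732, 0.001, 0.0]
ft_force: [0.3, 1.5, -4.8]
width: 0.0453
grip_force: 25.0
```

```bash
python3 -c "
from h import *
go(478.1,-84.5,None,94.1)"
```

```text
t 31.07 pos [428.7 291.5 170.7] phi 94.1 w 45.3 grip 24.99935746192932 f [ 0.3  1.5 -4.8]
-> [-2.524e+00  1.490e-01 -2.000e-03] twist 0.0
```

move_arm(
  steps=[
    [[-0.12,0.01,0,0],[-0.32,0.02,0,0],[-0.54,0.03,0,0],[-0.75,0.04,0,0],[-0.84,0.05,0,0]],
  ],
)

```text
time_s: 31.7
position: [0.4442, 0.164, 0.1683]
tcp_rot: [0.682, 0.731, -0.001, -0.0]
ft_force: [-1.1, 0.5, -3.8]
width: 0.0447
grip_force: 25.0
```

move_arm(
  steps=[
    [[-0.12,0.01,0,0],[-0.32,0.02,0,0],[-0.54,0.03,0,0],[-0.75,0.04,0,0],[-0.84,0.05,0,0]],
  ],
)

```text
time_s: 32.33
position: [0.4612, 0.0397, 0.1687]
tcp_rot: [0.682, 0.731, -0.0, -0.0]
ft_force: [-0.2, 0.1, -4.8]
width: 0.0447
grip_force: 25.0
```

move_arm(
  steps=[
    [[-0.12,0.01,0,0],[-0.32,0.02,0,0],[-0.54,0.03,0,0],[-0.75,0.04,0,0],[-0.84,0.05,0,0]],
  ],
)

```text
time_s: 32.95
position: [0.478, -0.085, 0.1688]
tcp_rot: [0.682, 0.732, -0.0, -0.0]
ft_force: [0.3, 0.9, -4.2]
width: 0.0449
grip_force: 25.0
```

move_arm(
  steps=[
    [[0,0,0.15,0],[0,0,0.35,0],[0,0,0.5,0],[0,0,0.54,0],[0,0,0.54,0]],
  ],
)

```text
time_s: 33.58
position: [0.4779, -0.0838, 0.0882]
tcp_rot: [0.681, 0.732, -0.0, -0.0]
ft_force: [1.1, 0.3, -3.4]
width: 0.045
grip_force: 25.0
```

```bash
python3 -c "
from h import *
go(478.1,-84.5,76.2,94.1)"
```

```text
t 33.58 pos [477.9 -83.8  88.2] phi 94.1 w 45.0 grip 24.99941736459732 f [ 1.1  0.3 -3.4]
-> [-0.005  0.001  0.08 ] twist 0.0
```

move_arm(
  steps=[
    [[-0.004,0.001,0.04,0],[-0.004,0.001,0.07,0],[-0.004,0.001,0.082,0],[-0.004,0.001,0.082,0]],
  ],
)

```text
time_s: 34.08
position: [0.4781, -0.0848, 0.0758]
tcp_rot: [0.681, 0.732, 0.0, 0.0]
ft_force: [0.9, 0.7, -3.5]
width: 0.0449
grip_force: 25.0
```

move_arm(
  steps=[
    [[0,0,0,0],[0,0,0,0],[0,0,0,0],[0,0,0,0],[0,0,0,0]],
  ],
  fingers=1,
)

```text
time_s: 34.7
position: [0.4781, -0.0848, 0.0758]
tcp_rot: [0.681, 0.732, 0.0, 0.0]
ft_force: [0.1, -0.2, 0.8]
width: 0.0902
grip_force: 0.0
```

move_arm(
  steps=[
    [[0,0,-0.15,0],[0,0,-0.4,0],[0,0,-0.7,0],[0,0,-0.8,0]],
  ],
)

```text
time_s: 35.2
position: [0.4789, -0.085, 0.1983]
tcp_rot: [0.681, 0.732, 0.001, 0.002]
ft_force: [0.4, -0.1, -0.4]
width: 0.0915
grip_force: 0.0
```

```bash
python3 -c "
from h import *
im=manip.read_camera('side')
go(575,358.8,None,83)
cal=manip.get_calibration('wrist');im=manip.read_camera('wrist')
for b in blobs(im,'orange',800): print('o',b.reshape(-1,2).mean(0).round(),rect([b],cal,.086))
"
```

```text
t 35.25 pos [479.2 -85.1 199. ] phi 94.1 w 91.1 grip 0.0 f [ 1.4 -0.5  1.9]
-> [ 2.906e+00  8.490e-01 -1.000e-03] twist 0.247
o [152. 176.] (array([400.5, -50.6]), array([327.5, 229.6]), -3.6)
o [550. 137.] (array([635.2, -22.1]), array([244.3, 133.1]), -72.2)
o [318. 232.] (array([477.5, -85.8]), array([60.6, 39.6]), -86.0)
o [322. 381.] (array([ 493.5, -223.2]), array([61.4, 40. ]), 85.7)
o [207. 392.] (array([ 387.7, -230.5]), array([60. , 32.8]), 86.0)
```

The orange meter is back within 1 mm of its start. Now the green one.

move_arm(
  steps=[
    [[0.25,0.07,0,0],[0.5,0.14,0,0],[0.75,0.21,0,0],[0.97,0.283,0,0]],
  ],
)

```text
time_s: 35.8
position: [0.5095, 0.0648, 0.1946]
tcp_rot: [0.681, 0.732, -0.001, -0.001]
ft_force: [0.7, -0.1, -0.4]
width: 0.0913
grip_force: 0.0
```

move_arm(
  steps=[
    [[0.25,0.07,0,0],[0.5,0.14,0,0],[0.75,0.21,0,0],[0.97,0.283,0,0]],
  ],
)

```text
time_s: 36.3
position: [0.5415, 0.2129, 0.1944]
tcp_rot: [0.681, 0.732, -0.001, -0.0]
ft_force: [-0.2, 0.6, 0.2]
width: 0.0913
grip_force: 0.0
```

move_arm(
  steps=[
    [[0.25,0.07,0,0.08],[0.5,0.14,0,0.16],[0.75,0.21,0,0.247],[0.97,0.283,0,0.247],[0.97,0.283,0,0.247]],
  ],
)

```text
time_s: 36.92
position: [0.5735, 0.3617, 0.1938]
tcp_rot: [0.748, 0.663, -0.001, -0.0]
ft_force: [-0.3, -1.2, -0.0]
width: 0.0913
grip_force: 0.0
```

```bash
python3 -c "
from h import *
go(575,358.8,68.5,83)
cal=manip.get_calibration('wrist');im=manip.read_camera('wrist')
for b in blobs(im,'green',800): print('g',b.reshape(-1,2).mean(0).round(),rect([b],cal,.082))
"
```

```text
t 36.92 pos [573.5 361.7 193.8] phi 83.1 w 91.3 grip 0.0 f [-0.3 -1.2 -0. ]
-> [-0.017  0.013  0.835] twist 0.002
g [324. 236.] (array([574.6, 358.1]), array([60.9, 40.4]), 82.8)
g [324. 198.] (array([577.5, 377.7]), array([85.2, 68.9]), -6.9)
```

move_arm(
  steps=[
    [[-0.017,0.01,0.2,0.002],[-0.017,0.01,0.42,0.002],[-0.017,0.01,0.64,0.002],[-0.017,0.01,0.78,0.002],[-0.017,0.01,0.82,0.002]],
  ],
)

```text
time_s: 37.6
position: [0.574, 0.3556, 0.071]
tcp_rot: [0.75, 0.662, -0.002, -0.0]
ft_force: [-0.1, 0.5, 0.0]
width: 0.0912
grip_force: 0.0
```

move_arm(
  steps=[
    [[0,0,0,0],[0,0,0,0]],
  ],
)

```text
time_s: 37.85
position: [0.5755, 0.3571, 0.0738]
tcp_rot: [0.75, 0.662, 0.001, 0.0]
ft_force: [-0.4, -1.2, 0.2]
width: 0.0915
grip_force: 0.0
```

```bash
python3 -c "
from h import *
go(575,358.8,68.5,83)"
```

```text
t 37.85 pos [575.5 357.1  73.8] phi 82.9 w 91.5 grip 0.0 f [-0.4 -1.2  0.2]
-> [ 0.011 -0.005  0.036] twist -0.003
```

move_arm(
  steps=[
    [[0.011,-0.005,0.03,-0.002],[0.011,-0.005,0.033,-0.002],[0.011,-0.005,0.033,-0.002]],
  ],
)

```text
time_s: 38.22
position: [0.5745, 0.3588, 0.0679]
tcp_rot: [0.749, 0.663, 0.0, 0.0]
ft_force: [-0.0, 1.4, 0.3]
width: 0.0912
grip_force: 0.0
```

move_arm(
  steps=[
    [[0,0,0,0],[0,0,0,0],[0,0,0,0],[0,0,0,0],[0,0,0,0]],
  ],
  fingers=-1,
)

```text
time_s: 38.85
position: [0.5746, 0.3588, 0.0679]
tcp_rot: [0.749, 0.663, 0.0, 0.0]
ft_force: [0.2, -1.1, -0.3]
width: 0.0449
grip_force: 25.0
```

move_arm(
  steps=[
    [[0,0,0,0],[0,0,0,0]],
  ],
)

```text
time_s: 39.1
position: [0.5746, 0.3588, 0.0679]
tcp_rot: [0.749, 0.663, 0.0, 0.0]
ft_force: [1.2, 0.4, 0.4]
width: 0.0448
grip_force: 25.0
```

move_arm(
  steps=[
    [[0,0,-0.08,0],[0,0,-0.22,0],[0,0,-0.45,0],[0,0,-0.7,0],[0,0,-0.8,0]],
  ],
)

```text
time_s: 39.72
position: [0.5752, 0.3592, 0.1906]
tcp_rot: [0.749, 0.663, 0.002, 0.0]
ft_force: [0.2, 0.4, -2.8]
width: 0.0451
grip_force: 25.0
```

```bash
python3 -c "
from h import *
go(469.7,-6,None,97.4)"
```

```text
t 39.73 pos [575.2 359.2 190.6] phi 83.0 w 45.1 grip 24.999617636203766 f [ 0.2  0.4 -2.8]
-> [-2.502 -0.401 -0.006] twist -0.32
```

move_arm(
  steps=[
    [[-0.12,-0.02,0,0],[-0.32,-0.05,0,0],[-0.54,-0.09,0,0],[-0.75,-0.12,0,0],[-0.834,-0.134,0,0]],
  ],
)

```text
time_s: 40.35
position: [0.5385, 0.2356, 0.1874]
tcp_rot: [0.749, 0.662, -0.001, -0.0]
ft_force: [0.2, 0.2, -2.1]
width: 0.0446
grip_force: 25.0
```

move_arm(
  steps=[
    [[-0.12,-0.02,0,0],[-0.32,-0.05,0,0],[-0.54,-0.09,0,0],[-0.75,-0.12,0,0],[-0.834,-0.134,0,0]],
  ],
)

```text
time_s: 40.98
position: [0.5036, 0.1142, 0.1878]
tcp_rot: [0.749, 0.662, -0.0, -0.0]
ft_force: [-0.2, 0.4, -2.3]
width: 0.0451
grip_force: 25.0
```

move_arm(
  steps=[
    [[-0.12,-0.02,0,-0.07],[-0.32,-0.05,0,-0.15],[-0.54,-0.09,0,-0.24],[-0.75,-0.12,0,-0.32],[-0.834,-0.134,0,-0.32]],
  ],
)

```text
time_s: 41.6
position: [0.4688, -0.0072, 0.1879]
tcp_rot: [0.66, 0.751, 0.0, 0.0]
ft_force: [-0.7, -0.1, -2.1]
width: 0.0447
grip_force: 25.0
```

move_arm(
  steps=[
    [[0,0,0.15,0],[0,0,0.35,0],[0,0,0.5,0],[0,0,0.6,0],[0,0,0.6,0]],
  ],
)

```text
time_s: 42.22
position: [0.4687, -0.0057, 0.0971]
tcp_rot: [0.66, 0.751, -0.0, -0.001]
ft_force: [-0.2, -0.1, -1.7]
width: 0.0449
grip_force: 25.0
```

```bash
python3 -c "
from h import *
go(469.7,-6,72.5,97.4)"
```

```text
t 42.23 pos [468.7  -5.7  97.1] phi 97.3 w 44.9 grip 24.99955952167511 f [-0.2 -0.1 -1.7]
-> [-0.003  0.007  0.164] twist -0.001
```

move_arm(
  steps=[
    [[0.002,0.005,0.06,0],[0.002,0.005,0.12,0],[0.002,0.005,0.157,0],[0.002,0.005,0.163,0],[0.002,0.005,0.163,0]],
  ],
)

```text
time_s: 42.85
position: [0.4696, -0.006, 0.0735]
tcp_rot: [0.66, 0.751, -0.0, 0.0]
ft_force: [0.4, -0.6, -3.0]
width: 0.0449
grip_force: 25.0
```

```bash
python3 -c "
from h import *
go(469.7,-6,72.5,97.4)"
```

```text
t 42.85 pos [469.6  -6.   73.5] phi 97.4 w 44.9 grip 24.99949961900711 f [ 0.4 -0.6 -3. ]
-> [-0.     0.001  0.006] twist -0.0
```

move_arm(
  steps=[
    [[0,0,0.006,0],[0,0,0.007,0],[0,0,0.007,0]],
  ],
)

```text
time_s: 43.22
position: [0.4696, -0.006, 0.0724]
tcp_rot: [0.66, 0.751, 0.0, 0.0]
ft_force: [-0.1, -0.1, -3.0]
width: 0.0449
grip_force: 25.0
```

move_arm(
  steps=[
    [[0,0,0,0],[0,0,0,0],[0,0,0,0],[0,0,0,0],[0,0,0,0]],
  ],
  fingers=1,
)

```text
time_s: 43.85
position: [0.4695, -0.006, 0.0724]
tcp_rot: [0.66, 0.751, 0.0, -0.0]
ft_force: [0.0, -0.7, 0.5]
width: 0.0902
grip_force: 0.0
```

move_arm(
  steps=[
    [[0,0,-0.15,0],[0,0,-0.4,0],[0,0,-0.7,0],[0,0,-0.95,0],[0,0,-1,0]],
  ],
)

```text
time_s: 44.48
position: [0.4705, -0.0061, 0.2245]
tcp_rot: [0.66, 0.751, 0.001, 0.002]
ft_force: [0.5, 0.2, 0.4]
width: 0.0913
grip_force: 0.0
```

```bash
python3 - <<'E'
from h import *
st()
cal=manip.get_calibration('wrist');im=manip.read_camera('wrist')
for c in('green','orange'):
  for b in blobs(im,c,800): print(c,b.reshape(-1,2).mean(0).round(),rect([b],cal,.086))
im=manip.read_camera('scene');cal=manip.get_calibration('scene')
for c,z in(('green',.086),('orange',.086),('red',.04)):
  for b in blobs(im,c,100,(230,190,380,280)): print('scene',c,rect([b],cal,z))
cv2.imwrite('pics/end.png',cv2.resize(im[180:380,80:400],None,fx=2.5,fy=2.5,interpolation=2)[:,:,::-1])
E
```

```text
t 44.48 pos [470.5  -6.1 224.5] phi 97.4 w 91.3 grip 0.0 f [0.5 0.2 0.4]
green [319. 223.] (array([469.1,  -6.6]), array([60.3, 40.1]), -82.7)
orange [306. 146.] (array([452.7,  26.9]), array([528.8, 253.8]), 7.4)
orange [306. 381.] (array([ 482.1, -164.9]), array([249.5,  61.1]), 7.7)
orange [199.  15.] (array([366.9, 132.3]), array([50.2, 22.6]), 7.4)
orange [319. 301.] (array([476.9, -77.4]), array([43.4, 39.4]), -85.9)
scene green (array([466.3,  -7. ]), array([60.1, 39.6]), -82.8)
scene orange (array([474.6, -86.1]), array([59.4, 38.8]), -85.8)
scene red (array([347.1, -56.4]), array([96.4, 23.7]), -17.8)
scene red (array([607.9,  58.3]), array([29.2, 21.7]), -39.2)
```

View pics/end.png

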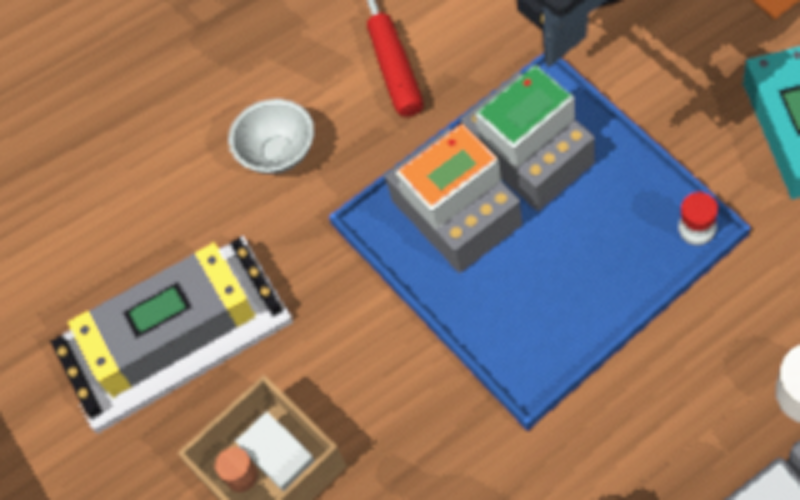

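Everything is in place. The slim meter is centred in the cradle at (160,315), both others are back within about 1 mm of their starts at (447,165) and (525,105), and the pot at (698,215) hasn't moved.

```bash
python3 -c "
from plant import manip
print(manip.sign_off())"
```

```text
the job is handed in; nothing more can be done
None
```

The job is done and handed in at about 44 s; the hand-in returned no verdict. By the last camera check, the slim meter lies in the cradle, the green and orange meters are back in the tray within about 1 mm of their starts, and the pot has not moved.

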